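Turn the upturned feeding tile onto its feet

TASK

The white ceramic feeding tile has been left upside down, feet in the air. Push it up against the coved steel stop until it tips up and leans there, then take it by its raised edge, carry it to the black rubber mat and lay it down gently, without letting it drop, so that it stands on its four feet in the middle of the mat. Leave the things round about where they are.

Things in the scene. Friction and masses are not known exactly. Their poses are not given: they have to be found in the camera images.
- tile_center (a point): Loose white ceramic tile, plate 120 (own x) x 110 (y) x 12 mm (z), 0.25-0.5 kg; point: centre of the plate. Own +z points out of the face with four conical feet, 4 mm high, 26 mm wide, at x +-40, y +-36 mm. At the start flat on the counter, feet up, own +x within 0.45 rad of the stop's +x. Too wide to grip across. On its feet on the mat (+z down) the point is 14 mm above the counter.
- stop: Fixed stop of polished bent steel sheet, slippery, 260 mm wide (own y). Origin: middle of its toe line, at counter height; own +x points away from the robot, into the stop. Its concave front rises from the toe in three flat facets: at 45 deg to (x 22, z 22) mm, 66 deg to (32, 44), 78 deg to (36, 62). Nothing behind the crest is higher than 50 mm; foot and braces reach x 76.
- stop_crest (a point): Middle of the rounded bead along the stop's crest, top at 65 mm. A tile pushed edge-on along the counter (10 to 22 N at its rear edge) slides up the stop's front; with its rear edge near the toe it leans on the crest at about 60 deg, upper edge some 40 mm above the crest, and stays there when let go.
- mat_center (a point): Centre of the top face of the fixed black rubber mat, 200 x 200 mm, 4 mm thick, flat on the counter, left or right of the tile. The rubber does not slip.
- dish_rim (a point): Ceramic dish 72 mm wide, 24 mm high, on the turntable; the point is the centre of its mouth. Leave alone.
- spoon_grip (a point): Steel spoon 150 mm long, lying on the turntable; the point is on its handle. Leave alone.
- pipette: Plastic pipette 145 mm long, 18 mm thick, lying on the turntable; origin under its middle. Leave alone.
- canister: Squat green canister 64 mm wide, 57 mm high, standing on the turntable; origin at the centre of its underside. Leave alone.
- turntable: Fixed round white turntable, 250 mm wide, 22 mm high, on the other side of the tile from the mat, holding dish, spoon, pipette and canister; origin at the centre of its underside.
- brush_grip (a point): Brush 160 mm long lying on the counter to the right of the stop; the point is on its handle. Leave alone.
- jar: Clear jar with a white cap, 64 mm wide, 85 mm high, standing to the left of the stop; origin at the centre of its underside. Leave alone.
There are look-alikes about, which are no part of the job. Leave any pink or turquoise look-alike of the part that bears tile_center alone.

How it is judged (in metres and radians):
On the way:
1. the tile leans against the stop, tipped up by more than 40 degrees (angle between tile_center's own z axis and vertical between 0.7 and 1.65 rad and contact force between tile and stop above 0.2 N), for 0.2 s.
At the end, for the whole second after the job is handed in: The tile rests feet down, level (within 4 degrees), on the mat, its centre within 35 mm of the mat's centre in plan and less than 18 mm above the counter, at rest (angle between tile_center's own z axis and vertical above 3.07 rad and horizontal distance between tile_center and mat_center below 0.035 m and height (world z) of tile_center below 0.018 m and linear speed of tile below 0.02 m/s); the robot touches nothing.
It fails at once if the tile is let drop or slams down (it turns faster than 10 rad/s or moves faster than 0.9 m/s, as when an edge falls freely by more than about 45 mm) (angular speed of tile above 10 rad/s or linear speed of tile above 0.9 m/s).
It fails at once if dish, spoon, pipette, canister, brush or jar moved more than 30 mm (distance of any of dish_rim, spoon_grip, pipette, canister, brush_grip, jar from where it was at the start of the episode above 0.03 m).
It also fails if it takes over 69 s, if anything falls off the work surface, if the arm or the gripper's body presses on something with over 40 N, if the wrist force passes 120 N, or if a joint passes its speed limit or range.

ROBOT

A 6-joint arm with a two-finger parallel gripper is mounted at the origin on the work surface. World frame = base frame: x ahead of the robot, y to its left, z up, the work surface at z = 0. Lengths are in mm, angles in rad, forces in N, time in s.
With the tool pointing down it reaches from about 300 to 775 mm from the base axis. Payload 14.6 kg.
Tool frame: the origin (TCP) lies on the front face of the gripper's body, between the roots of the fingers; the fingertips stand 97 mm ahead of it and the grasp point (between the pads) lies 78 mm ahead of it; z points along the fingers, y is the line along which they close (so a half turn about z gives the same grasp; the last joint's range is limited). The gripper opens to 94 mm and grips with 3 to 60 N. Pads are 16 mm wide; open, the fingers measure 119 mm over their backs; the gripper's body (75 mm by 177 mm) begins 78 mm behind the grasp point.
Start: joints at [-1.38, 0.3, 1.521, -0, 1.321, -0.067], TCP at [140.218, -531.817, 302.646] pointing down, gripper open.
Joint ranges: [-3.03, 3.03], [-0.79, 2.21], [0.23, 2.52], [-1.04, 4.18], [0, 3.07], [-2.55, 2.55]. Speed limits (rad/s): [2.22, 2.22, 2.57, 3.14, 3.14, 3.14].

INTERFACE

Orientations are given as [roll, pitch, yaw] about the fixed x, y, z axes, in that order (R = Rz(yaw) Ry(pitch) Rx(roll)).
In Python, from cell import * gives the robot as it stands.
- The arm moves only by the tool carry_out, never from a script. Its arguments are lists of equal length, an entry for each row: "slide": the shift along the world's x, y, z scaled (see below), a list of three; "dr": the turn, a rotation vector about the world's x, y, z scaled (see below), a list of three; "gripper": the opening in per cent of the stroke, from 0 (shut) to 100 (fully open). A call has 1 to 10 rows; each row is the pose to reach, as a shift and turn from the pose commanded when the call began, turning the shorter way round; what a row does not reach only later rows make up. The controller multiplies each number of a shift by 0.25 m and each number of a turn by 360 degrees. A row lasts 1/12 s, in which the tool goes at most 41.7 mm and 7.16 degrees, less where a joint would pass 70% of its speed; a pose out of reach is approached as far as the arm can. A call with a number of a shift or a turn outside -1 to 1 is refused whole. A call with a gripper value outside its range is refused whole. The fingers move at their own pace and stop on an object; "newtons" is the grip in N (left out, the last holds). Time passes only in rows, so rows that repeat a pose let the fingers close. It gives the time, the measured TCP pose, the force, the opening and the grip force at its end, in the units of the state.
- read_state(): the state, without advancing time (a new reading comes with each control period).
- camera(name): name is "scene" or "top" or "wrist"; returns the picture (420x560x3 uint8, red, green, blue); there is no depth.
- camera_model(name): a dict with "vfov" (degrees; the focal length in pixels is half the picture's height over the tangent of half this angle, whatever the lens; pixels are square), "cx", "cy" (the principal point, pixels), "R" (3x3) and "t" (3): a world point X has camera coordinates R X + t. Camera axes: x right, y down, z forward; pixel columns grow to the right and rows downward; lengths in mm; the calibration is good to about 2 mm. A picture is of the moment at which its call begins: read the wrist's pose just before it. camera_model takes no time and is no camera call; for the wrist camera it gives the pose at the moment of the call.
- sign_off(): hands the job in; it is judged then, once.
The state is a dict: "clock": time; "joints": joint angles; "qd": joint speeds; "effort": joint torques, N m; "eef_pos": TCP position; "eef_rot": TCP orientation; "wrist_force": force on the tool from outside, world axes, zero at the start; "moment": the same for the moment, N m; "finger_gap": finger opening in mm; "finger_force": force on a finger pad.
Only numpy, scipy, OpenCV 4.12 (cv2) and the standard library are available. Lean on these libraries where they do the work, as an engineer would, in place of code of your own. Each camera call takes 0.05 s, during which the arm holds its last target. There are 200 camera calls.

## Working session

There is one attempt and no reset: what is moved stays moved. The work goes in short steps, Python scripts to look and compute and a tool call to move; the robot and the scene stay as the last step left them, time stands still between calls to the robot, and variables do not carry over. Pictures are saved under pics/ and viewed, at most 13 in all, crops included, and the job is handed in when it is done.

Besides the shell and the picture viewer there is one more tool, called after "Request:" by a JSON object that holds its "name" and its "arguments", one argument or row to a line. carry_out: Moves the arm, as the interface text tells. Its arguments: {"type":"object","properties":{"slide":{"type":"array","items":{"type":"array","items":{"type":"number","minimum":-1,"maximum":1}}},"dr":{"type":"array","items":{"type":"array","items":{"type":"number","minimum":-1,"maximum":1}}},"gripper":{"type":"array","items":{"type":"number"}},"newtons":{"type":"number"}},"required":["slide","dr","gripper"]}

```bash
mkdir -p pics
python3 - <<'E'
from cell import *
import cv2,numpy as np
for n in("scene","top"):
    im=camera(n); cv2.imwrite(f"pics/{n}0.png",im[:,:,::-1]); m=camera_model(n); print(n,m)
print(read_state())
E
```

```text
scene {'vfov': 45.81850440914341, 'cx': 274.9585708739373, 'cy': 209.12325287995756, 'R': array([[ 0.5395125 ,  0.84197305,  0.00276699],
       [ 0.47158624, -0.29945339, -0.82941792],
       [-0.69751895,  0.4487862 , -0.55862175]]), 't': array([-285.77284729, -187.74054351, 1567.60247978])}
top {'vfov': 47.06603498409048, 'cx': 282.61487053702723, 'cy': 218.41150344823635, 'R': array([[-0.02284484, -0.99968679, -0.01021931],
       [-0.99872038,  0.02328169, -0.04489503],
       [ 0.04511889,  0.00918061, -0.99893944]]), 't': array([  16.22022551,  494.48115679, 1170.44799912])}
{'clock': 0.1, 'joints': array([-1.37959456e+00,  3.00452039e-01,  1.52153110e+00,  1.26393218e-05,
        1.32071449e+00, -6.66053061e-02]), 'qd': array([-0.00076604, -0.00191203, -0.00076417, -0.00023833,  0.00066065,
       -0.00057557]), 'effort': array([ 1.35977672e-03, -5.32645190e+01, -3.53281081e+01,  7.09476345e-02,
        2.35492451e-02, -6.29982151e-05]), 'eef_pos': array([ 140.19842392, -531.6879973 ,  302.11787109]), 'eef_rot': array([-3.14049094e+00, -8.57584842e-05,  2.57803893e-01]), 'wrist_force': array([-0.16450756, -0.60584384, -0.15890557]), 'moment': array([ 0.01140423, -0.03750176,  0.01019346]), 'finger_force': 0.0, 'finger_gap': 93.9943306568092}
```

View pics/top0.png

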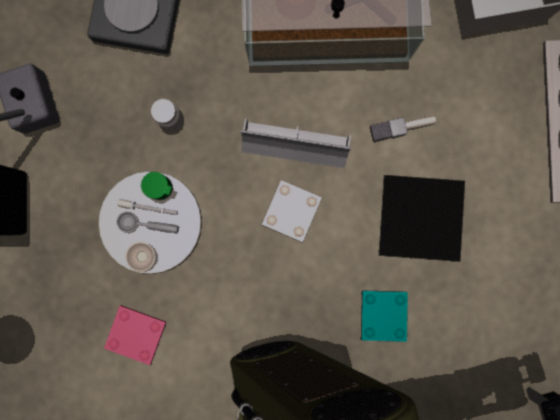

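View pics/scene0.png

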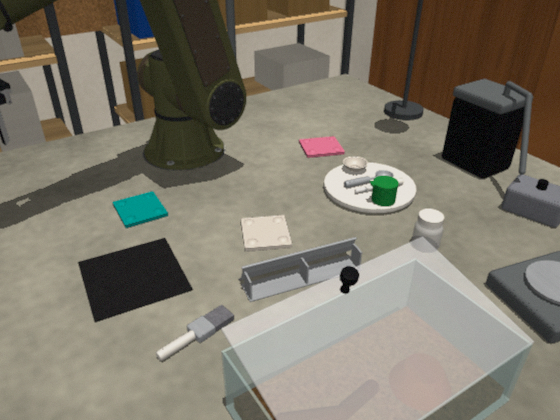

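The top view shows three tile-shaped things: white at (292,211), pink at (135,335) and turquoise at (385,316). Only the white one fits: it is white ceramic, feet up, and sits between the mat at (422,218) and the turntable at (150,222), in front of the stop at (296,143). I'll measure it and confirm in one crop.

```bash
cat > h.py <<'E'
from cell import *
import cv2,numpy as np
def ray(m,u,v,z):
    f=210/np.tan(np.radians(m["vfov"]/2)); R=m["R"]; c=-R.T@m["t"]
    d=R.T@np.array([(u-m["cx"])/f,(v-m["cy"])/f,1]); return c+d*(z-c[2])/d[2]
def proj(m,X):
    f=210/np.tan(np.radians(m["vfov"]/2)); p=m["R"]@np.array(X)+m["t"]; return np.array([f*p[0]/p[2]+m["cx"],f*p[1]/p[2]+m["cy"]])
def rect(m,mask,z):
    c=max(cv2.findContours(mask.astype(np.uint8),0,2)[0],key=cv2.contourArea)
    w=np.array([ray(m,*p[0],z)[:2] for p in c],np.float32)
    return cv2.minAreaRect(w),c
E
python3 - <<'E'
from h import *
im=cv2.imread("pics/top0.png"); m=camera_model("top")
g=im.astype(int); 
a=np.zeros(im.shape[:2],bool);a[175:250,255:330]=1
for t in(110,130):
    r,c=rect(m,a&(g.min(2)>t),12); print("tile",r)
    print([ray(m,*p,12)[:2].round(1) for p in cv2.boxPoints(cv2.minAreaRect(c))])
a[:]=0;a[165:270,370:475]=1
for t in (30,22): print("mat",rect(m,a&(g.max(2)<t),4)[0])
print("bg",im[230,340],im[218,420],im[150,290])
for p in [(242,152),(347,165)]: print("toe?",ray(m,*p,0))
for p in [(244,122),(349,137)]: print("crest?",ray(m,*p,65))
cv2.imwrite("pics/crop0.png",cv2.resize(im[110:255,225:365],None,fx=4,fy=4,interpolation=cv2.INTER_CUBIC))
E
```

```text
tile ((514.0845336914062, -17.0347900390625), (112.28622436523438, 121.48432159423828), 65.38530731201172)
[array([482. ,  59.2]), array([592.8,   8.9]), array([545.9, -93.3]), array([435.6, -42.8])]
tile ((513.4637451171875, -17.075927734375), (109.72555541992188, 118.6357650756836), 65.33785247802734)
[array([482.3,  57.3]), array([590.4,   8.2]), array([544.5, -91.7]), array([436.8, -42.3])]
mat ((488.9200744628906, -336.41644287109375), (195.6588134765625, 195.31985473632812), 84.43891143798828)
mat ((488.97552490234375, -336.88116455078125), (193.34542846679688, 193.2318878173828), 84.29730224609375)
bg [102 120 129] [12 13 14] [89 88 91]
toe? [663.16019623 102.28513755   0.        ]
toe? [ 624.20613427 -157.93630283    0.        ]
crest? [722.30588587  90.28864286  65.        ]
crest? [ 680.38180514 -156.26073304   65.        ]
```

View pics/crop0.png

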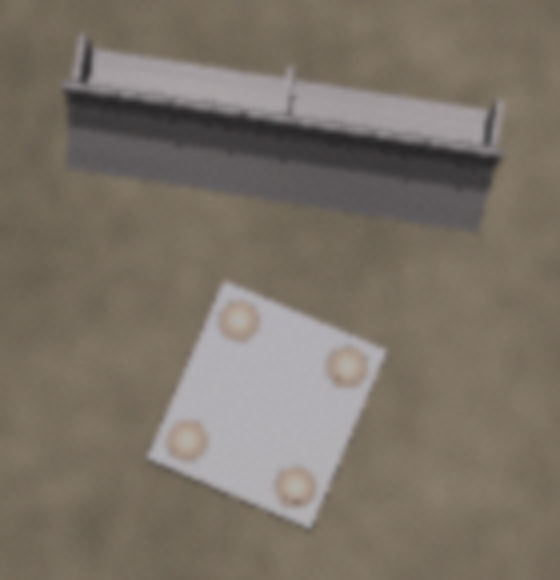

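The crop confirms it: the white plate with four feet up, corners at crop (225,282), (385,350), (311,527) and (150,458). The stop's toe line runs from crop (66,168) to (478,232), so the stop's yaw is about -0.175, its toe middle is about (640,-25), and the tile's yaw is -0.429. I'll push with both fingers (opening 70 mm) on the rear edge.

Request:
{"name": "carry_out", "arguments": {
  "slide": [
    [0.584,1.0,0],
    [0.584,1.0,0],
    [0.584,1.0,0],
    [0.584,1.0,0],
    [0.584,1.0,0],
    [0.584,1.0,0],
    [0.584,1.0,0],
    [0.584,1.0,0],
    [0.584,1.0,0],
    [0.584,1.0,0]
  ],
  "dr": [
    [0,0,-0.109],
    [0,0,-0.109],
    [0,0,-0.109],
    [0,0,-0.109],
    [0,0,-0.109],
    [0,0,-0.109],
    [0,0,-0.109],
    [0,0,-0.109],
    [0,0,-0.109],
    [0,0,-0.109]
  ],
  "gripper": [74,74,74,74,74,74,74,74,74,74]
}}

```text
clock: 0.93
eef_pos: [286.2, -282.1, 302.7]
eef_rot: [3.141, -0.0, -0.426]
wrist_force: [-0.5, 0.0, 0.7]
finger_gap: 69.6
finger_force: 0.0
```

Run:
```python
import cell; print([n for n in dir(cell) if n[0]!='_'])
from h import *
m=camera_model("top")
A=ray(m,241.5,152,0);B=ray(m,344.5,168,0);d=A-B; print("toe",A,B,(A+B)/2,np.hypot(*d[:2]),-np.arctan2(d[0],d[1]))
A=ray(m,241.5,132,64);B=ray(m,349.5,148.2,64);d=A-B; print("crest",A,B,(A+B)/2,np.hypot(*d[:2]),-np.arctan2(d[0],d[1]))
```

```text
['Unreachable', 'camera', 'camera_model', 'read_state', 'sign_off']
toe [663.19102186 103.53155366   0.        ] [ 616.8695411  -151.52508264    0.        ] [640.03028148 -23.99676449   0.        ] 259.22879334650065 -0.17965442066335666
crest [698.85176307  96.74149295  64.        ] [ 653.99479506 -156.79726679   64.        ] [676.42327906 -30.02788692  64.        ] 257.4763101212662 -0.17511141059637753
```

Request:
{"name": "carry_out", "arguments": {
  "slide": [
    [0.583,1.0,0],
    [0.583,1.0,0],
    [0.583,1.0,0],
    [0.583,1.0,0],
    [0.583,1.0,0],
    [0.583,1.0,0],
    [0.583,1.0,0],
    [0.583,1.0,-0.4],
    [0.583,1.0,-0.4],
    [0.583,1.0,-0.4]
  ],
  "dr": [
    [0,0,0],
    [0,0,0],
    [0,0,0],
    [0,0,0],
    [0,0,0],
    [0,0,0],
    [0,0,0],
    [0,0,0],
    [0,0,0],
    [0,0,0]
  ],
  "gripper": [74,74,74,74,74,74,74,74,74,74]
}}

```text
clock: 1.77
eef_pos: [430.8, -32.5, 198.0]
eef_rot: [3.14, 0.005, -0.427]
wrist_force: [-0.6, 0.2, -0.5]
finger_gap: 69.4
finger_force: 0.0
```

Request:
{"name": "carry_out", "arguments": {
  "slide": [
    [0,0.21,0],
    [0,0.21,0],
    [0,0.21,-0.1],
    [0,0.21,-0.2],
    [0,0.21,-0.3],
    [0,0.21,-0.36],
    [0,0.21,-0.4],
    [0,0.21,-0.41],
    [0,0.21,-0.41],
    [0,0.21,-0.41]
  ],
  "dr": [
    [0,0,0],
    [0,0,0],
    [0,0,0],
    [0,0,0],
    [0,0,0],
    [0,0,0],
    [0,0,0],
    [0,0,0],
    [0,0,0],
    [0,0,0]
  ],
  "gripper": [74,74,74,74,74,74,74,74,74,74]
}}

```text
clock: 2.6
eef_pos: [432.5, 20.2, 100.8]
eef_rot: [-3.141, -0.001, -0.428]
wrist_force: [-0.6, -0.6, 0.5]
finger_gap: 69.4
finger_force: 0.0
```

Request:
{"name": "carry_out", "arguments": {
  "slide": [
    [0.025,-0.01,-0.002],
    [0.05,-0.02,-0.002],
    [0.076,-0.03,-0.002],
    [0.099,-0.037,-0.002],
    [0.122,-0.044,-0.002],
    [0.145,-0.051,-0.002],
    [0.168,-0.058,-0.002],
    [0.191,-0.065,-0.002],
    [0.214,-0.072,-0.002],
    [0.238,-0.079,-0.002]
  ],
  "dr": [
    [0,0,0],
    [0,0,0],
    [0,0,0],
    [0,0,0.006],
    [0,0,0.012],
    [0,0,0.018],
    [0,0,0.024],
    [0,0,0.03],
    [0,0,0.035],
    [0,0,0.04]
  ],
  "gripper": [74,74,74,74,74,74,74,74,74,74]
}}

```text
clock: 3.43
eef_pos: [492.2, 0.6, 99.9]
eef_rot: [3.142, -0.0, -0.174]
wrist_force: [-1.2, 0.0, 0.2]
finger_gap: 69.6
finger_force: 0.7
```

Run:
```python
from h import *
im=camera("scene"); cv2.imwrite("pics/s1.png",cv2.resize(im[170:330,170:400,::-1],None,fx=3,fy=3))
print(read_state()["wrist_force"],read_state()["joints"])
```

```text
[-0.20472708 -0.68222283  0.48520937] [-7.35700474e-02  4.52986583e-01  1.84857675e+00 -4.57564797e-05
  8.38806339e-01  1.66938834e+00]
```

View pics/s1.png

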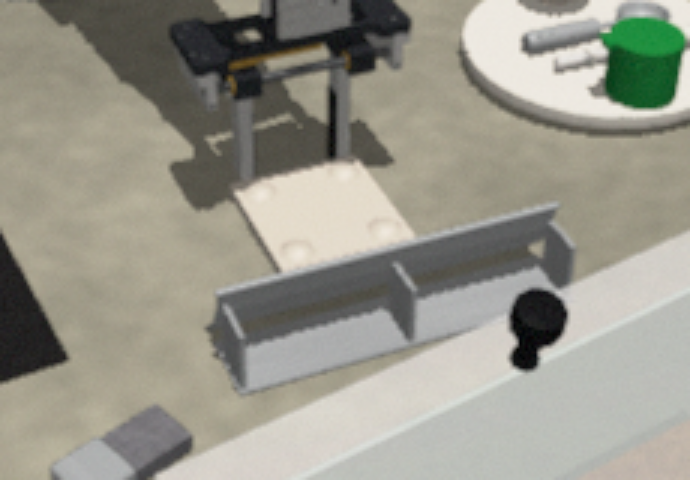

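The tile is square to the stop, with its rear edge on both fingers. I'll push on.

Request:
{"name": "carry_out", "arguments": {
  "slide": [
    [0.031,-0.006,0],
    [0.063,-0.011,0],
    [0.094,-0.017,0],
    [0.126,-0.022,0],
    [0.157,-0.028,0],
    [0.189,-0.034,0],
    [0.22,-0.039,0],
    [0.252,-0.045,0],
    [0.283,-0.05,0],
    [0.315,-0.056,0]
  ],
  "dr": [
    [0,0,0],
    [0,0,0],
    [0,0,0],
    [0,0,0],
    [0,0,0],
    [0,0,0],
    [0,0,0],
    [0,0,0],
    [0,0,0],
    [0,0,0]
  ],
  "gripper": [74,74,74,74,74,74,74,74,74,74]
}}

```text
clock: 4.32
eef_pos: [570.9, -13.2, 99.4]
eef_rot: [3.142, 0.0, -0.176]
wrist_force: [-0.6, 1.1, -1.1]
finger_gap: 69.4
finger_force: 0.9
```

Request:
{"name": "carry_out", "arguments": {
  "slide": [
    [0.016,-0.003,0],
    [0.031,-0.006,0],
    [0.047,-0.009,0],
    [0.063,-0.011,0],
    [0.079,-0.014,0],
    [0.094,-0.017,0],
    [0.11,-0.02,0],
    [0.126,-0.022,0],
    [0.142,-0.025,0],
    [0.157,-0.028,0]
  ],
  "dr": [
    [0,0,0],
    [0,0,0],
    [0,0,0],
    [0,0,0],
    [0,0,0],
    [0,0,0],
    [0,0,0],
    [0,0,0],
    [0,0,0],
    [0,0,0]
  ],
  "gripper": [74,74,74,74,74,74,74,74,74,74]
}}

```text
clock: 5.15
eef_pos: [609.9, -20.1, 99.6]
eef_rot: [-3.142, 0.0, -0.176]
wrist_force: [-1.8, 1.1, -1.7]
finger_gap: 69.8
finger_force: 1.1
```

Run:
```python
from h import *
im=camera("scene"); cv2.imwrite("pics/s2.png",cv2.resize(im[170:330,170:400,::-1],None,fx=3,fy=3))
print(read_state()["wrist_force"],read_state()["joints"])
```

```text
[-1.12574556 -0.08738209 -0.20622238] [-9.31329886e-02  6.60853327e-01  1.49989550e+00  2.53013594e-05
  9.80317406e-01  1.65347021e+00]
```

View pics/s2.png

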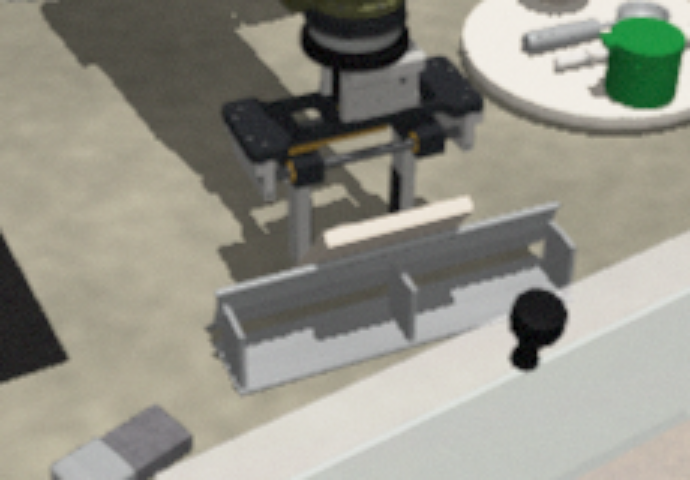

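The tile leans on the crest, with its raised edge from crop (327,240) to (472,203). I'll push a bit more towards the toe.

Request:
{"name": "carry_out", "arguments": {
  "slide": [
    [0.008,-0.001,0],
    [0.016,-0.003,0],
    [0.024,-0.004,0],
    [0.031,-0.006,0],
    [0.039,-0.007,0],
    [0.039,-0.007,0],
    [0.039,-0.007,0]
  ],
  "dr": [
    [0,0,0],
    [0,0,0],
    [0,0,0],
    [0,0,0],
    [0,0,0],
    [0,0,0],
    [0,0,0]
  ],
  "gripper": [74,74,74,74,74,74,74]
}}

```text
clock: 5.78
eef_pos: [619.4, -21.8, 99.8]
eef_rot: [-3.142, -0.001, -0.176]
wrist_force: [-1.8, 0.5, -1.1]
finger_gap: 69.8
finger_force: 0.4
```

Run:
```python
from h import *
s=read_state();print(s["wrist_force"],s["joints"],s["eef_pos"])
# fit planar kinematics r=r0+a sin(q2)+b cos/sin(q2+q3), tool-down
```

```text
[-1.79066111  0.45174948 -1.10860882] [-9.43436357e-02  6.77620090e-01  1.47043102e+00 -3.31670316e-06
  9.92945585e-01  1.65220801e+00] [619.41661259 -21.84900947  99.76031348]
```

Request:
{"name": "carry_out", "arguments": {
  "slide": [
    [-0.02,0.004,0],
    [-0.07,0.012,0],
    [-0.15,0.027,0],
    [-0.236,0.042,0],
    [-0.236,0.042,0.16],
    [-0.236,0.042,0.32],
    [-0.236,0.042,0.48],
    [-0.236,0.042,0.64],
    [-0.236,0.042,0.8],
    [-0.236,0.042,0.8]
  ],
  "dr": [
    [0,0,0],
    [0,0,0],
    [0,0,0],
    [0,0,0],
    [0,0,0],
    [0,0,0.02],
    [0,0,0.04],
    [0,0,0.06],
    [0,0,0.08],
    [0,0,0.1]
  ],
  "gripper": [74,74,74,74,74,74,74,60,50,50]
}}

```text
clock: 6.62
eef_pos: [561.3, -11.3, 308.3]
eef_rot: [3.135, -0.011, 0.456]
wrist_force: [0.6, 1.0, 0.3]
finger_gap: 53.0
finger_force: 0.0
```

Request:
{"name": "carry_out", "arguments": {
  "slide": [
    [0,0,0],
    [0,0,0],
    [0,0,0],
    [0,0,0],
    [0,0,0],
    [0,0,0],
    [0,0,0],
    [0,0,0],
    [0,0,0],
    [0,0,0]
  ],
  "dr": [
    [0,0,0.02],
    [0,0,0.04],
    [0,0,0.06],
    [0,0,0.08],
    [0,0,0.1],
    [0,0,0.12],
    [0,0,0.14],
    [0,0,0.15],
    [0,0,0.15],
    [0,0,0.15]
  ],
  "gripper": [50,50,50,50,50,50,50,50,50,50]
}}

```text
clock: 7.45
eef_pos: [560.1, -11.3, 299.8]
eef_rot: [3.141, -0.0, 1.389]
wrist_force: [0.0, -0.0, 0.1]
finger_gap: 47.2
finger_force: 0.0
```

Run:
```python
from h import *
s=read_state();print(s["joints"],s["eef_pos"],s["eef_rot"],s["finger_gap"])
t=camera("top")[:,:,::-1];sc=camera("scene")[:,:,::-1]
a=cv2.resize(t[110:210,220:370],None,fx=4,fy=4);b=cv2.resize(sc[180:280,220:360],None,fx=4,fy=4)
cv2.imwrite("pics/t3f.png",t);cv2.imwrite("pics/s3f.png",sc)
cv2.imwrite("pics/c3.png",cv2.hconcat([a,b])[:,:1160]) if False else cv2.imwrite("pics/c3.png",cv2.vconcat([a[:300],cv2.copyMakeBorder(b,0,0,0,40,0)[:300]]))
```

```text
[-8.55379700e-02  3.24512857e-01  1.49542994e+00 -5.87659939e-05
  1.32097588e+00  9.60220980e-02] [560.05184539 -11.29848493 299.84412379] [ 3.14091632e+00 -7.92799126e-06  1.38925077e+00] 47.188017452692115
```

View pics/c3.png

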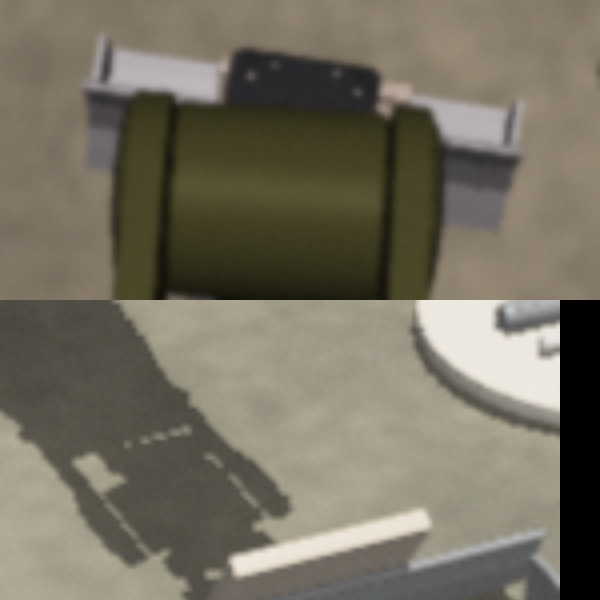

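The lower half (scene view) shows the tile leaning, free-standing; its bright end face runs from scene px (278,244) to (327,233). In the top view it is mostly hidden by the arm. I'll check the tilt against these pixels.

Run:
```python
from h import *
im=cv2.imread("pics/s3f.png"); m=camera_model("scene")
ex=np.array([np.cos(.177),-np.sin(.177),0]);ey=np.array([np.sin(.177),np.cos(.177),0]);ez=np.array([0,0,1.])
O=np.array([640,-24,0])
def W(x,y,z): return O+x*ex+y*ey+z*ez
mask=(im.astype(int).min(2)>165).astype(np.uint8); mask[:215]=0;mask[260:]=0;mask[:,:265]=0;mask[:,340:]=0
c=max(cv2.findContours(mask,0,2)[0],key=cv2.contourArea)
print(cv2.boxPoints(cv2.minAreaRect(c)).round(1).tolist())
for d in(-3,0,5,10):
    f=np.arctan(62/(37+d))+np.arcsin(3/np.hypot(62,37+d))
    a=np.array([-d+120*np.cos(f),120*np.sin(f)]); b=a+12*np.array([-np.sin(f),np.cos(f)])
    print(d,np.degrees(f).round(1),a.round(1),b.round(1),[proj(m,W(p[0],y,p[1])).round(1).tolist() for p in(a,b) for y in(-58,52)])
# kinematics fit
from scipy.optimize import least_squares
D=[(.3,1.521,1.321,550,302.4),(.453,1.8486,.8388,492.2,99.9),(.66085,1.4999,.98032,610.2,99.6),(.67762,1.47043,.99295,619.8,99.8),(.32451,1.49543,1.32098,560.2,299.8)]
def fk(p,q2,q3): a,b,r0,z0,g=p; return r0+a*np.sin(q2)+b*np.sin(q2+q3+g), z0+a*np.cos(q2)+b*np.cos(q2+q3+g)
s=least_squares(lambda p:[e for q2,q3,_,r,z in D for e in np.subtract(fk(p,q2,q3),(r,z))],[400,400,0,100,0]);print(s.x,s.cost)
```

```text
[[277.1000061035156, 243.5], [326.1000061035156, 231.1999969482422], [327.3999938964844, 236.60000610351562], [278.5, 248.89999389648438]]
-3 63.7 [ 56.2 107.6] [ 45.4 112.9] [[278.7, 246.0], [327.9, 233.4], [276.7, 240.8], [325.7, 228.5]]
0 61.6 [ 57.2 105.5] [ 46.6 111.2] [[278.9, 247.1], [328.1, 234.5], [276.9, 241.8], [325.9, 229.4]]
5 58.2 [ 58.3 102. ] [ 48.1 108.3] [[279.1, 248.8], [328.2, 236.2], [277.2, 243.4], [326.1, 231.0]]
10 55.0 [58.8 98.4] [ 48.9 105.2] [[279.2, 250.4], [328.2, 237.7], [277.3, 244.8], [326.2, 232.4]]
[4.24461995e+02 4.49981290e+02 1.03339741e+00 4.87777873e+01
 9.38500008e-02] 0.0794497304492168
```

Request:
{"name": "carry_out", "arguments": {
  "slide": [
    [0,0,-0.05],
    [0,0,-0.1],
    [0.1,-0.019,-0.15],
    [0.2,-0.037,-0.2],
    [0.35,-0.065,-0.239],
    [0.5,-0.093,-0.239],
    [0.65,-0.121,-0.239],
    [0.764,-0.142,-0.239],
    [0.764,-0.142,-0.239],
    [0.764,-0.142,-0.239]
  ],
  "dr": [
    [0.003,0.0175,0],
    [0.006,0.035,0],
    [0.009,0.052,0],
    [0.0125,0.07,0],
    [0.0157,0.0875,0],
    [0.0157,0.0875,0],
    [0.0157,0.0875,0],
    [0.0157,0.0875,0],
    [0.0157,0.0875,0],
    [0.0157,0.0875,0]
  ],
  "gripper": [51,51,51,51,51,51,51,51,51,51]
}}

```text
clock: 8.38
eef_pos: [751.9, -47.1, 239.4]
eef_rot: [-2.583, 0.002, 1.39]
wrist_force: [0.1, 0.4, 1.3]
finger_gap: 48.0
finger_force: 0.0
```

```bash
cat >> h.py <<'E'
from scipy.spatial.transform import Rotation as Ro
E
python3 - <<'E'
from h import *
s=read_state();print(s["joints"],s["eef_pos"],s["eef_rot"]);print(Ro.from_euler("xyz",s["eef_rot"]).as_matrix().round(3))
E
```

```text
[-0.11835231  1.19579418  0.26192864  0.04007008  2.24131542  0.07872432] [751.91743578 -47.06931321 239.35731788] [-2.58296978e+00  1.88451986e-03  1.39017691e+00]
[[ 0.18   0.834 -0.522]
 [ 0.984 -0.153  0.094]
 [-0.002 -0.53  -0.848]]
```

Request:
{"name": "carry_out", "arguments": {
  "slide": [
    [0,0,-0.08],
    [0,0,-0.15],
    [-0.02,0.003,-0.18],
    [-0.04,0.007,-0.215],
    [-0.06,0.01,-0.245],
    [-0.08,0.014,-0.28],
    [-0.096,0.017,-0.303],
    [-0.096,0.017,-0.303],
    [-0.096,0.017,-0.303],
    [-0.096,0.017,-0.303]
  ],
  "dr": [
    [0,0,0],
    [0,0,0],
    [0,0,0],
    [0,0,0],
    [0,0,0],
    [0,0,0],
    [0,0,0],
    [0,0,0],
    [0,0,0],
    [0,0,0]
  ],
  "gripper": [51,51,51,51,51,51,51,51,51,51]
}}

```text
clock: 9.22
eef_pos: [727.5, -42.6, 164.7]
eef_rot: [-2.584, 0.001, 1.391]
wrist_force: [-0.4, -0.4, 0.8]
finger_gap: 47.7
finger_force: 0.0
```

Run:
```python
from h import *
s=read_state();print(s["joints"],s["eef_pos"],s["wrist_force"])
sc=camera("scene")[:,:,::-1];w=camera("wrist")[:,:,::-1]
cv2.imwrite("pics/c4.png",cv2.hconcat([cv2.resize(sc[150:290,200:380],None,fx=3,fy=3)[:420],cv2.resize(w,(250,420))]))
```

```text
[-0.11647136  1.11235641  0.58502523  0.03557753  2.00088159  0.06895604] [727.50651559 -42.62373904 164.71040271] [-0.36022446 -0.38824867  0.78491685]
```

View pics/c4.png

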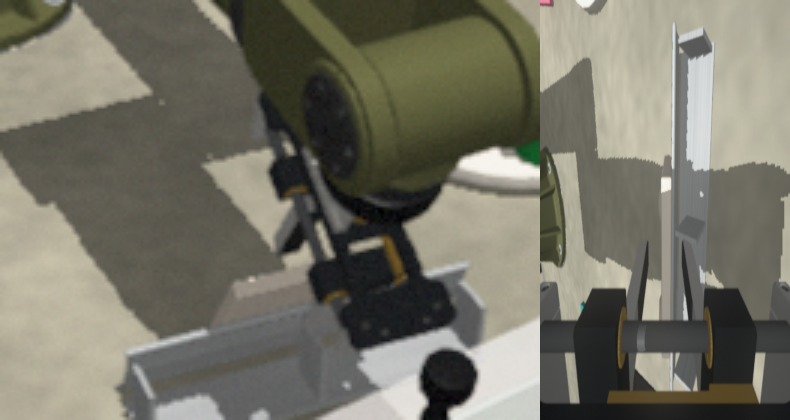

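In the wrist half (right), the tile's edge at (667,240) lies between the open fingers at (640,280) and (688,280). I'll close on it.

Request:
{"name": "carry_out", "arguments": {
  "slide": [
    [0,0,0],
    [0,0,0],
    [0,0,0],
    [0,0,0],
    [0,0,0],
    [0,0,0],
    [0,0,0],
    [0,0,0],
    [0,0,0],
    [0,0,0]
  ],
  "dr": [
    [0,0,0],
    [0,0,0],
    [0,0,0],
    [0,0,0],
    [0,0,0],
    [0,0,0],
    [0,0,0],
    [0,0,0],
    [0,0,0],
    [0,0,0]
  ],
  "gripper": [40,32,25,20,15,10,5,5,5,5],
  "newtons": 40
}}

```text
clock: 10.15
eef_pos: [727.2, -42.6, 163.9]
eef_rot: [-2.583, 0.001, 1.392]
wrist_force: [0.3, 0.1, -3.4]
finger_gap: 11.5
finger_force: 40.0
```

Request:
{"name": "carry_out", "arguments": {
  "slide": [
    [-0.01,0.002,0.02],
    [-0.03,0.005,0.06],
    [-0.06,0.011,0.12],
    [-0.09,0.016,0.18],
    [-0.13,0.023,0.25],
    [-0.17,0.03,0.33],
    [-0.21,0.037,0.41],
    [-0.24,0.042,0.48],
    [-0.24,0.042,0.48],
    [-0.24,0.042,0.48]
  ],
  "dr": [
    [0,0,0],
    [0,0,0],
    [0,0,0],
    [0,0,0],
    [0,0,0],
    [0,0,0],
    [0,0,0],
    [0,0,0],
    [0,0,0],
    [0,0,0]
  ],
  "gripper": [5,5,5,5,5,5,5,5,5,5]
}}

```text
clock: 10.98
eef_pos: [667.2, -32.0, 285.1]
eef_rot: [-2.585, 0.001, 1.392]
wrist_force: [-0.2, -0.2, -3.8]
finger_gap: 11.9
finger_force: 40.0
```

```bash
cat >> h.py <<'E'
H=-0.603
def tool(th):  # tool pitched th rad below horizontal, heading H, x to the left
    z=np.array([np.cos(th)*np.cos(H),np.cos(th)*np.sin(H),-np.sin(th)]);x=np.array([-np.sin(H),np.cos(H),0]);return np.c_[x,np.cross(z,x),z]
def rz(r,z): return np.array([r*np.cos(H),r*np.sin(H),z])
def delta(p,R,s):
    d=(p-s["eef_pos"])/250; w=(Ro.from_matrix(R)*Ro.from_euler("xyz",s["eef_rot"]).inv()).as_rotvec()/(2*np.pi)
    return d.round(3).tolist(),w.round(4).tolist()
E
python3 - <<'E'
from h import *
s=read_state();print(s["eef_pos"],s["joints"],s["wrist_force"],s["finger_gap"])
th=np.radians(38);c,q=np.cos(th),np.sin(th)
p=rz(654-189*c+6*q, 4+20+189*q+6*c); print(p,delta(p,tool(th),s)); p[2]=260; print(delta(p,tool(th),s))
E
```

```text
[667.22978596 -32.03474615 285.14421173] [-0.11183256  0.83570265  0.80770949  0.0392421   2.05313022  0.07544508] [-0.22105979 -0.2023844  -3.79493274] 11.880673848582019
[ 419.03400431 -288.52586736  145.08808336] ([-0.993, -1.026, -0.56], [-0.0892, -0.2168, -0.0549])
([-0.993, -1.026, -0.101], [-0.0892, -0.2168, -0.0549])
```

Request:
{"name": "carry_out", "arguments": {
  "slide": [
    [-0.05,-0.05,0],
    [-0.1,-0.1,0],
    [-0.15,-0.15,0],
    [-0.2,-0.2,0],
    [-0.27,-0.27,0],
    [-0.34,-0.35,0],
    [-0.41,-0.42,0],
    [-0.48,-0.49,0],
    [-0.55,-0.56,0],
    [-0.6,-0.62,0]
  ],
  "dr": [
    [-0.005,-0.012,-0.003],
    [-0.01,-0.024,-0.006],
    [-0.016,-0.038,-0.01],
    [-0.021,-0.051,-0.013],
    [-0.027,-0.065,-0.016],
    [-0.033,-0.08,-0.02],
    [-0.038,-0.092,-0.023],
    [-0.043,-0.104,-0.026],
    [-0.048,-0.116,-0.029],
    [-0.053,-0.129,-0.032]
  ],
  "gripper": [5,5,5,5,5,5,5,5,5,5]
}}

```text
clock: 11.82
eef_pos: [515.9, -188.0, 282.7]
eef_rot: [2.827, 0.08, 1.138]
wrist_force: [0.5, -0.7, -2.5]
finger_gap: 11.9
finger_force: 40.0
```

Run:
```python
from h import *
s=read_state();print(s["eef_pos"],s["joints"],s["finger_gap"])
th=np.radians(38);c,q=np.cos(th),np.sin(th)
p=rz(654-189*c+6*q, 4+20+189*q+6*c); print(p,delta(p,tool(th),s))
```

```text
[ 515.85990471 -187.95537564  282.66352776] [-0.3876039   0.20897727  1.70504083 -0.11363116  0.91886723  0.0873977 ] 11.949737810271156
[ 419.03400431 -288.52586736  145.08808336] ([-0.387, -0.402, -0.55], [-0.036, -0.0882, -0.0225])
```

Request:
{"name": "carry_out", "arguments": {
  "slide": [
    [-0.06,-0.06,0],
    [-0.12,-0.125,0],
    [-0.18,-0.19,0],
    [-0.24,-0.25,-0.03],
    [-0.3,-0.31,-0.1],
    [-0.35,-0.36,-0.18],
    [-0.387,-0.402,-0.27],
    [-0.387,-0.402,-0.36],
    [-0.387,-0.402,-0.45],
    [-0.387,-0.402,-0.55]
  ],
  "dr": [
    [-0.005,-0.012,-0.003],
    [-0.01,-0.024,-0.006],
    [-0.015,-0.036,-0.009],
    [-0.02,-0.048,-0.012],
    [-0.025,-0.06,-0.015],
    [-0.03,-0.072,-0.018],
    [-0.034,-0.084,-0.021],
    [-0.036,-0.088,-0.0225],
    [-0.036,-0.088,-0.0225],
    [-0.036,-0.088,-0.0225]
  ],
  "gripper": [5,5,5,5,5,5,5,5,5,5]
}}

```text
clock: 12.65
eef_pos: [437.7, -268.6, 226.2]
eef_rot: [2.3, -0.034, 1.052]
wrist_force: [0.8, -0.9, -3.2]
finger_gap: 11.5
finger_force: 40.0
```

Run:
```python
from h import *
s=read_state();print(s["eef_pos"],s["joints"],s["finger_gap"],s["wrist_force"]);print(Ro.from_euler("xyz",s["eef_rot"]).as_matrix()[:,2],tool(np.radians(38))[:,2])
t=camera("top")[:,:,::-1];sc=camera("scene")[:,:,::-1]
cv2.imwrite("pics/c5.png",cv2.vconcat([cv2.resize(t[150:290,340:490],(450,420))[:300],cv2.resize(sc[200:330,50:245],(450,300))]))
```

```text
[ 437.74726447 -268.64273827  226.21268689] [-0.66654367  0.11580093  2.09740291  0.95598361  0.1623777  -1.02362558] 11.515597461490183 [ 0.82501312 -0.87606864 -3.21581511]
[ 0.65874788 -0.35017525 -0.66590428] [ 0.64903558 -0.44689346 -0.61566148]
```

View pics/c5.png

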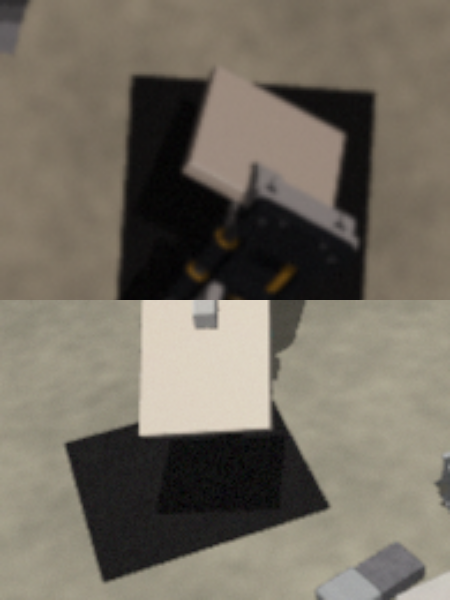

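The tile is held securely over the mat, feet facing the robot, but the wrist is near its singularity (q5 is about 0.16). I'll use a steeper tool pitch (60°) for touching down.

Run:
```python
from h import *
s=read_state()
th=np.radians(60);c,q=np.cos(th),np.sin(th)
p=rz(654-189*c+6*q, 4+25+189*q+6*c); print(p,delta(p,tool(th),s))
```

```text
[ 465.10519605 -320.24818683  195.67880132] ([0.11, -0.207, -0.121], [0.0223, 0.0456, -0.0124])
```

Request:
{"name": "carry_out", "arguments": {
  "slide": [
    [0,0,0.03],
    [0.02,-0.03,0.05],
    [0.04,-0.07,0.05],
    [0.07,-0.13,0.05],
    [0.11,-0.207,0.05],
    [0.11,-0.207,0],
    [0.11,-0.207,-0.06],
    [0.11,-0.207,-0.121],
    [0.11,-0.207,-0.121],
    [0.11,-0.207,-0.121]
  ],
  "dr": [
    [0.003,0.0065,-0.0015],
    [0.006,0.013,-0.003],
    [0.01,0.02,-0.005],
    [0.013,0.027,-0.007],
    [0.017,0.034,-0.009],
    [0.02,0.041,-0.011],
    [0.0223,0.0456,-0.0124],
    [0.0223,0.0456,-0.0124],
    [0.0223,0.0456,-0.0124],
    [0.0223,0.0456,-0.0124]
  ],
  "gripper": [5,5,5,5,5,5,5,5,5,5]
}}

```text
clock: 13.58
eef_pos: [465.2, -320.6, 196.9]
eef_rot: [2.617, 0.003, 0.967]
wrist_force: [0.2, 0.1, -3.9]
finger_gap: 11.5
finger_force: 40.0
```

Run:
```python
from h import *
s=read_state();print(s["eef_pos"],s["joints"],s["finger_gap"],s["wrist_force"])
th=np.radians(60);c,q=np.cos(th),np.sin(th)
p=rz(654-189*c+6*q, 4+25+189*q+6*c); print(p,delta(p,tool(th),s))
sc=camera("scene"); m=camera_model("scene")
g=sc.astype(int); mk=(g.min(2)>120); mk[:, :60]=0;mk[:,230:]=0;mk[:150]=0;mk[300:]=0
c_=max(cv2.findContours(mk.astype(np.uint8),0,2)[0],key=cv2.contourArea); ap=cv2.approxPolyDP(c_,4,True)[:,0]; print(ap.tolist())
# predicted tile corners for this TCP pose, outer (unfooted) face
R=Ro.from_euler("xyz",s["eef_rot"]).as_matrix(); nf=np.array([-q*np.cos(H),-q*np.sin(H),-c])
for y in(-55,55):
  for l in(69,189): print(y,l,proj(m,s["eef_pos"]+R[:,2]*l+R[:,0]*y-6*nf).round(1))
```

```text
[ 465.15776396 -320.57649454  196.91573973] [-0.67912883  0.29876873  1.8523731   0.07833997  0.46823853 -0.13667024] 11.450604162588517 [ 0.2318012   0.12281781 -3.87767718]
[ 465.10519605 -320.24818683  195.67880132] ([-0.0, 0.001, -0.005], [0.0005, -0.0001, 0.0001])
[[125, 183], [121, 188], [116, 183], [94, 188], [90, 183], [88, 190], [74, 192], [85, 192], [77, 197], [60, 195], [60, 299], [86, 299], [76, 262], [90, 256], [94, 284], [147, 285], [147, 226], [159, 223], [127, 227], [124, 243], [115, 241], [114, 236], [123, 235], [114, 236], [113, 227], [101, 225], [114, 224], [111, 202], [115, 206], [114, 194], [124, 193]]
-55 69 [ 93.7 225.3]
-55 189 [ 93.9 284.8]
55 69 [148.6 226.7]
55 189 [148.3 286.3]
```

The detected tile corners, scene px (94,284), (147,285) and (147,226), match the predicted held pose. I'll lower to touch the mat.

Request:
{"name": "carry_out", "arguments": {
  "slide": [
    [0,0,-0.03],
    [0,0,-0.06],
    [0,0,-0.08],
    [0,0,-0.09],
    [0,0,-0.094],
    [0,0,-0.094]
  ],
  "dr": [
    [0,0,0],
    [0,0,0],
    [0,0,0],
    [0,0,0],
    [0,0,0],
    [0,0,0]
  ],
  "gripper": [5,5,5,5,5,5]
}}

```text
clock: 14.13
eef_pos: [465.5, -320.4, 174.1]
eef_rot: [2.615, 0.001, 0.968]
wrist_force: [0.9, -0.3, -2.9]
finger_gap: 11.4
finger_force: 40.0
```

Request:
{"name": "carry_out", "arguments": {
  "slide": [
    [0,0,-0.004],
    [0,0,-0.008],
    [0,0,-0.008]
  ],
  "dr": [
    [0,0,0],
    [0,0,0],
    [0,0,0]
  ],
  "gripper": [5,5,5]
}}

```text
clock: 14.38
eef_pos: [465.6, -320.4, 172.3]
eef_rot: [2.614, 0.001, 0.969]
wrist_force: [-0.1, 0.3, -2.7]
finger_gap: 11.7
finger_force: 40.0
```

Request:
{"name": "carry_out", "arguments": {
  "slide": [
    [0,0,-0.004],
    [0,0,-0.008],
    [0,0,-0.008]
  ],
  "dr": [
    [0,0,0],
    [0,0,0],
    [0,0,0]
  ],
  "gripper": [5,5,5]
}}

```text
clock: 14.63
eef_pos: [465.5, -320.4, 170.2]
eef_rot: [2.615, 0.001, 0.969]
wrist_force: [-0.7, 0.7, -2.9]
finger_gap: 11.8
finger_force: 40.0
```

Request:
{"name": "carry_out", "arguments": {
  "slide": [
    [0,0,-0.004],
    [0,0,-0.008],
    [0,0,-0.008]
  ],
  "dr": [
    [0,0,0],
    [0,0,0],
    [0,0,0]
  ],
  "gripper": [5,5,5]
}}

```text
clock: 14.88
eef_pos: [465.8, -320.7, 168.9]
eef_rot: [2.613, 0.001, 0.968]
wrist_force: [-0.9, 0.8, 0.7]
finger_gap: 11.6
finger_force: 40.0
```

It touches (the net force rose from -2.9 to +0.7 N). I'll open in steps and raise the tool so that the lower finger keeps carrying the plate.

Request:
{"name": "carry_out", "arguments": {
  "slide": [
    [0,0,0],
    [0.009,-0.006,0.006],
    [0.019,-0.013,0.013],
    [0.03,-0.021,0.021],
    [0.041,-0.028,0.029],
    [0.051,-0.035,0.036],
    [0.063,-0.043,0.044],
    [0.073,-0.05,0.051],
    [0.083,-0.057,0.058],
    [0.09,-0.062,0.063]
  ],
  "dr": [
    [0,0,0],
    [0,0,0],
    [0,0,0],
    [0,0,0],
    [0,0,0],
    [0,0,0],
    [0,0,0],
    [0,0,0],
    [0,0,0],
    [0,0,0]
  ],
  "gripper": [20,28,36,44,52,60,68,76,80,80]
}}

```text
clock: 15.72
eef_pos: [488.4, -336.1, 184.3]
eef_rot: [2.614, 0.001, 0.969]
wrist_force: [-1.4, 0.9, -0.4]
finger_gap: 74.1
finger_force: 0.5
```

Run:
```python
from h import *
s=read_state();print(s["eef_pos"],s["eef_rot"],s["joints"],s["finger_gap"],s["wrist_force"])
t=camera("top")[:,:,::-1];sc=camera("scene")[:,:,::-1]
cv2.imwrite("pics/c6.png",cv2.vconcat([cv2.resize(t[160:270,370:480],(400,300)),cv2.resize(sc[180:310,50:225],(400,300))]))
```

```text
[ 488.38358173 -336.12510489  184.25321478] [2.61433391e+00 1.00258404e-03 9.68505747e-01] [-0.67503027  0.37282911  1.78558275  0.08078603  0.45831284 -0.1358712 ] 74.1165788742219 [-1.40908172  0.92278697 -0.37453448]
```

View pics/c6.png

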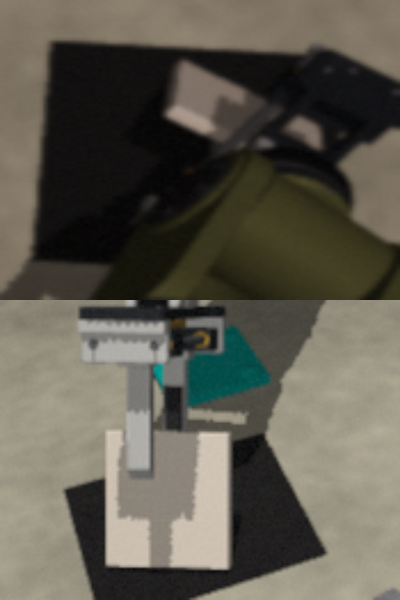

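The lower half shows the plate leaning on the inner finger, the outer finger clear, and its foot edge on the mat at crop (107..230,567). I'll compute the lowering path with the fingertip as the support.

```bash
cat > low.py <<'E'
from h import *
import sys
s=read_state(); g=s["finger_gap"]/2
R0=Ro.from_euler("xyz",s["eef_rot"]).as_matrix(); th0=-np.arcsin(R0[2,2])
d=np.array([np.cos(th0),-np.sin(th0)]);nf=np.array([-np.sin(th0),-np.cos(th0)])
r=s["eef_pos"]@np.array([np.cos(H),np.sin(H),0]); T=np.array([r,s["eef_pos"][2]])+97*d+g*nf
print("th",np.degrees(th0),"tip",T,"alpha,s",np.degrees(np.arctan2(T[1]-4,654.5-T[0])),np.hypot(T[1]-4,654.5-T[0]))
def tcp(a,sd,th):
    a,th=np.radians([a,th]);d=np.array([np.cos(th),-np.sin(th)]);nf=np.array([-np.sin(th),-np.cos(th)])
    P=np.array([654.5-sd*np.cos(a),4+sd*np.sin(a)])-97*d-g*nf; return rz(*P),tool(th)
k=[float(x) for x in sys.argv[1:]] # a0 a1 s0 s1 th0 th1 n
for f in np.linspace(0,1,int(k[6])+1)[1:]:
    print(*delta(*tcp(k[0]+f*(k[1]-k[0]),k[2]+f*(k[3]-k[2]),k[4]+f*(k[5]-k[4])),s))
E
python3 low.py 60 30 92 100 60 70 10
```

```text
th 59.77462231991294 tip [609.23607086  81.56760893] alpha,s 59.734659023155736 89.80844746580843
[-0.01, 0.007, 0.002] [0.0021, 0.0027, -0.0001]
[-0.019, 0.013, -0.005] [0.0036, 0.005, -0.0001]
[-0.028, 0.019, -0.014] [0.0052, 0.0073, -0.0001]
[-0.036, 0.024, -0.024] [0.0068, 0.0096, -0.0001]
[-0.044, 0.03, -0.034] [0.0084, 0.0119, -0.0001]
[-0.051, 0.035, -0.046] [0.0099, 0.0141, -0.0001]
[-0.058, 0.039, -0.06] [0.0115, 0.0164, -0.0001]
[-0.064, 0.044, -0.074] [0.0131, 0.0187, -0.0001]
[-0.07, 0.048, -0.089] [0.0147, 0.021, -0.0001]
[-0.076, 0.051, -0.105] [0.0162, 0.0233, -0.0001]
```

Request:
{"name": "carry_out", "arguments": {
  "slide": [
    [-0.009,0.006,0.001],
    [-0.019,0.013,-0.005],
    [-0.028,0.019,-0.014],
    [-0.036,0.024,-0.024],
    [-0.044,0.03,-0.034],
    [-0.051,0.035,-0.046],
    [-0.058,0.039,-0.06],
    [-0.064,0.044,-0.074],
    [-0.07,0.048,-0.089],
    [-0.076,0.051,-0.105]
  ],
  "dr": [
    [0.002,0.003,0],
    [0.004,0.005,0],
    [0.005,0.007,0],
    [0.007,0.0095,0],
    [0.0085,0.012,0],
    [0.01,0.014,0],
    [0.0115,0.0165,0],
    [0.013,0.0185,0],
    [0.0145,0.021,0],
    [0.016,0.0235,0]
  ],
  "gripper": [80,80,80,80,80,80,80,80,80,80]
}}

```text
clock: 16.65
eef_pos: [468.9, -323.0, 157.4]
eef_rot: [2.795, 0.002, 0.969]
wrist_force: [-0.2, 1.0, -0.7]
finger_gap: 75.1
finger_force: 0.6
```

```bash
python3 low.py 30 5 100 106 70 73 10; python3 -c "
from h import *
s=read_state();print(s['wrist_force'],s['joints'])
sc=camera('scene')[:,:,::-1]
cv2.imwrite('pics/c7.png',cv2.resize(sc[180:310,50:225],(525,390)))"
```

```text
th 70.1365862101055 tip [567.05348209  53.39528461] alpha,s 29.460488966246896 100.43300073315784
[-0.005, 0.004, -0.012] [0.0005, 0.0002, -0.0002]
[-0.011, 0.008, -0.027] [0.001, 0.0009, -0.0002]
[-0.017, 0.012, -0.042] [0.0015, 0.0016, -0.0002]
[-0.022, 0.016, -0.058] [0.0019, 0.0023, -0.0002]
[-0.027, 0.019, -0.074] [0.0024, 0.0029, -0.0002]
[-0.031, 0.022, -0.091] [0.0029, 0.0036, -0.0002]
[-0.035, 0.025, -0.108] [0.0033, 0.0043, -0.0002]
[-0.038, 0.027, -0.125] [0.0038, 0.005, -0.0002]
[-0.041, 0.029, -0.143] [0.0043, 0.0057, -0.0002]
[-0.042, 0.03, -0.162] [0.0048, 0.0064, -0.0002]
[-0.20478159  1.0035982  -0.68537784] [-0.67453371  0.40360764  1.77990831  0.03971784  0.61248803 -0.10140961]
```

View pics/c7.png

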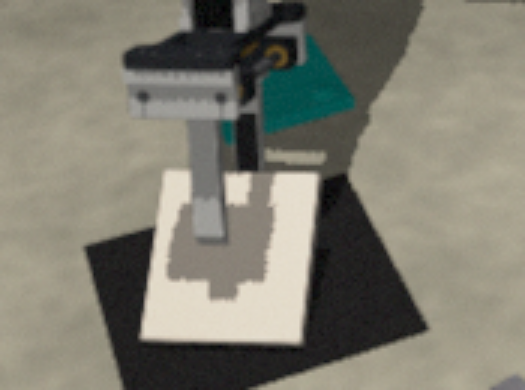

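The plate (crop corners (165,172), (320,172), (303,345), (141,340)) is going down, still carried by the inner finger. I'll carry on.

Request:
{"name": "carry_out", "arguments": {
  "slide": [
    [-0.005,0.004,-0.012],
    [-0.011,0.008,-0.027],
    [-0.017,0.012,-0.042],
    [-0.022,0.016,-0.058],
    [-0.027,0.019,-0.074],
    [-0.031,0.022,-0.091],
    [-0.035,0.025,-0.108],
    [-0.038,0.027,-0.125],
    [-0.041,0.029,-0.142],
    [-0.042,0.03,-0.158]
  ],
  "dr": [
    [0.0005,0.0003,0],
    [0.001,0.001,0],
    [0.0015,0.0016,0],
    [0.002,0.0023,0],
    [0.0024,0.003,0],
    [0.003,0.0036,0],
    [0.0033,0.0043,0],
    [0.004,0.005,0],
    [0.0043,0.0057,0],
    [0.005,0.0064,0]
  ],
  "gripper": [80,80,80,80,80,80,80,80,80,80]
}}

```text
clock: 17.53
eef_pos: [458.5, -315.6, 117.8]
eef_rot: [2.845, -0.001, 0.969]
wrist_force: [-0.7, 0.2, -0.8]
finger_gap: 74.9
finger_force: 0.7
```

Request:
{"name": "carry_out", "arguments": {
  "slide": [
    [0,0,0],
    [-0.01,0.007,0],
    [-0.02,0.014,0],
    [-0.03,0.021,0],
    [-0.05,0.034,0],
    [-0.07,0.048,0],
    [-0.1,0.069,0],
    [-0.13,0.09,0],
    [-0.13,0.09,0],
    [-0.13,0.09,0]
  ],
  "dr": [
    [0,0,0],
    [0,0,0],
    [0,0,0],
    [0,0,0],
    [0,0,0],
    [0,0,0],
    [0,0,0],
    [0,0,0],
    [0,0,0],
    [0,0,0]
  ],
  "gripper": [80,80,80,80,80,80,80,80,80,80]
}}

```text
clock: 18.37
eef_pos: [426.0, -293.1, 118.7]
eef_rot: [2.843, -0.001, 0.969]
wrist_force: [0.4, -0.8, 0.6]
finger_gap: 75.2
finger_force: 0.0
```

Request:
{"name": "carry_out", "arguments": {
  "slide": [
    [0,0,0.05],
    [0,0,0.15],
    [-0.05,0.034,0.3],
    [-0.1,0.068,0.45],
    [-0.2,0.137,0.6],
    [-0.3,0.2,0.6],
    [-0.4,0.3,0.6],
    [-0.4,0.4,0.6],
    [-0.4,0.5,0.6],
    [-0.4,0.6,0.6]
  ],
  "dr": [
    [0,0,0],
    [0,0,0],
    [0,0,0],
    [0,0,0],
    [0,0,0],
    [0,0,0],
    [0,0,0],
    [0,0,0],
    [0,0,0],
    [0,0,0]
  ],
  "gripper": [80,80,80,80,80,80,80,80,80,80]
}}

```text
clock: 19.2
eef_pos: [325.8, -142.5, 268.9]
eef_rot: [2.842, -0.002, 0.968]
wrist_force: [0.6, 0.1, -0.1]
finger_gap: 74.8
finger_force: 0.0
```

Run:
```python
from h import *
im=camera("top");m=camera_model("top");g=im.astype(int);a=np.zeros(im.shape[:2],bool);a[185:255,385:460]=1
r,c=rect(m,a&(g.min(2)>70),20);print(r,"off",np.array(r[0])-[489,-336.6])
s=read_state();print(s["eef_pos"],s["wrist_force"])
sc=camera("scene")
cv2.imwrite("pics/c8.png",cv2.hconcat([cv2.resize(im[150:270,340:480,::-1],(400,343)),cv2.resize(sc[200:320,50:190,::-1],(400,343))]))
```

```text
((491.6001281738281, -339.32196044921875), (111.98897552490234, 121.39988708496094), 55.326045989990234) off [ 2.60012817 -2.72196045]
[ 325.70590571 -139.84042703  268.69024224] [ 0.56737259 -1.48746916  0.56005792]
```

View pics/c8.png

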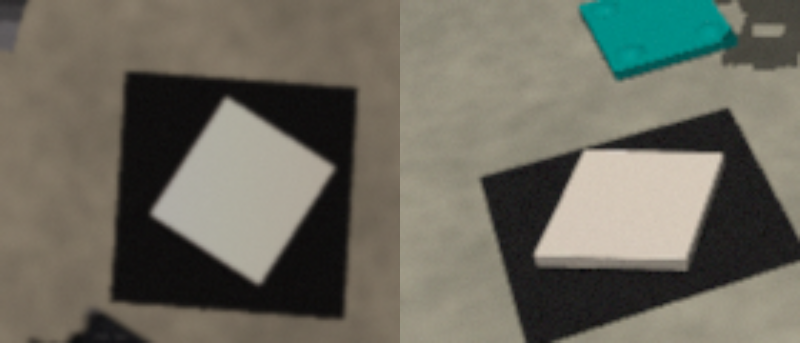

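The tile lies flat on its feet, about 4 mm off the mat's centre (top-view crop centre (243,190)), and the arm is clear. I'll hand in.

```bash
python3 -c "
from cell import *
print(sign_off())"
```

```text
the job is handed in; nothing more can be done
None
```

The white tile stands feet down on the mat, about 4 mm from its centre, with the arm clear; the job was handed in at about 19 s, and no verdict came back.

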